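Close and hold the coolant tank's bayonet cap

ROBOT

A 6-joint arm with a two-finger parallel gripper is mounted at the origin on the work surface. World frame = base frame: x ahead of the robot, y to its left, z up, the work surface at z = 0. Lengths are in m, angles in degrees, forces in N, time in s.
With the tool pointing down it reaches from about 0.4 to 0.825 m from the base axis. Payload 7 kg.
Tool frame: the origin (TCP) lies at the very end of the fingers, on their centre line; the grasp point (between the pads) lies 19 mm behind it; y points along the fingers, x is the direction in which the jaws open and shut, and the axes are right-handed (so a half turn about y gives the same grasp; the last joint's range is limited). The gripper opens to 88 mm and grips with 3 to 60 N. Pads are 19 mm wide; open, the fingers measure 130 mm over their backs; the gripper's body (78 mm by 193 mm) begins 47 mm behind the grasp point.
Start: joints at [92.195, 20.546, 0.682, 0, -70.136, -16.507], TCP at [0.167, 0.654, 0.227] pointing down, gripper open.
Joint ranges: [-176.03, 176.03], [-82.01, 121.73], [-58.28, 71.71], [-173.87, 95.51], [-174.79, -0.11], [-173.66, 173.66]. Speed limits (degrees/s): [136.94, 136.94, 172.46, 180, 180, 180].

INTERFACE

Orientations are given as [roll, pitch, yaw] about the fixed x, y, z axes, in that order (R = Rz(yaw) Ry(pitch) Rx(roll)).
In Python, from plant import ctrl gives the robot as it stands.
- The arm moves only by the shell command python3 -m crank 'ROWS'. ROWS is JSON, a list that holds one entry, the list of rows, each a list of 5 numbers: the closure, from -1 (fully open) to 1 (shut), then the shift along the tool's x, y, z in mm, then the turn about the tool's y in rad. In form: [[[claw, x, y, z, turn], ...]]. A call has 1 to 12 rows; each row is the pose to reach, as a shift and turn from the pose commanded when the call began, along the tool's axes at that moment; what a row does not reach only later rows make up. A row lasts 1/8 s, in which the tool goes at most 62.5 mm and 10.7 degrees, less where a joint would pass 70% of its speed; a pose out of reach is approached as far as the arm can. A call with a gripper value outside its range is refused whole. The fingers move at their own pace and stop on an object; the grip force is fixed at half the most. Time passes only in rows, so rows that repeat a pose let the fingers close. It gives the time, the measured TCP pose, the force and the opening at its end, in the units of the state.
- ctrl.get_obs(): the state, without advancing time (a new reading comes with each control period).
- ctrl.snapshot(name): name is "scene" or "top" or "wrist"; returns the picture (420x560x3 uint8, red, green, blue); there is no depth.
- ctrl.camera_model(name): a dict with "fx", "fy", "cx", "cy" (pixels), "origin" and "orientation" of the camera in the world; the wrist camera has in their place "hand_eye" (4x4, takes a point from camera to tool coordinates, whose origin is the TCP and whose axes are the tool frame's). Camera axes: x right, y down, z forward; pixel columns grow to the right and rows downward; lengths in m; the calibration is good to about 2 mm. The wrist camera is an equidistant fisheye: a pixel r from the principal point sees the ray r / f radians off the axis. A picture is of the moment at which its call begins: read the wrist's pose just before it. camera_model takes no time and is no camera call.
- ctrl.close_job(): hands the job in, once; it reports no verdict.
Trained networks look in the newest picture that a camera, given by its name, has taken for a name from the list of things; names that differ only in an ending like _2 or _b are one class to them, and where a whole thing is asked for, a point or a joint stands for the part that bears it (a point fixed in the world has none). Each returns a list of dicts, best first, with "confidence" (0 to 1); they miss things now and then, are a little off and sometimes report something else, mostly with a low value. They report only what shows in the picture. A call takes as long as a camera call. They do not tell look-alikes from the thing itself.
- ctrl.find_in(camera, name): "extent" ([left, top, width, height] in pixels, round what is visible of it).
The state is a dict: "clock": time; "joint_pos": joint angles; "qvel": joint speeds; "tau": joint torques, N m; "tool_pos": TCP position; "orientation": TCP orientation; "force": force on the tool from outside, world axes, zero at the start; "moment": the same for the moment, N m; "opening": finger opening in m.
Only numpy, scipy, OpenCV 4.12 (cv2) and the standard library are available. Lean on these libraries where they do the work, as an engineer would, in place of code of your own. Each camera call takes 0.05 s, during which the arm holds its last target.

TASK

Close the white coolant tank for its pressure test: pick up the blue cap by its bar, set it level on the filler neck with its two lugs in the two notches, push it down against the spring and twist it clockwise (seen from above) about a quarter turn, as far as it will go. The spring turns the cap back open if it is let go, so finish while still gripping the cap and holding it fully closed. Leave the meter, the jar and the steel socket where they are.

Things in the scene. Friction and masses are not known exactly. Their poses are not given: they have to be found in the camera images.
- cap: Loose blue bayonet cap, about 80 g, standing on its open skirt. Origin: centre of its lower rim; z up, x along the bar. Skirt: outer diameter 66, inner 59 mm; roof top at z 20 mm. Two lugs inside the skirt at +x and -x (below the bar's ends, white marks outside): 13 wide, z 0 to 6 mm, reaching inward to 21 mm from the axis. A half turn makes no difference.
- cap_grip (a point): Point on the cap's axis 42 mm above its origin, inside the grip bar on the roof. The bar is 56 long (cap x), 14 thick (cap y), from z 20 to 50 mm of the cap, with a white line along its top. Pinch it across its thickness.
- tank: Fixed white coolant tank, 130 x 180 x 98 mm high, on a grey 200 x 200 mm base plate bolted to the bench. Origin on the bench below the filler neck's axis, which is vertical.
- neck (a point): Centre of the filler neck's top face, 150 mm above the bench, axes as the tank's. Tube 38 mm diameter; grey flange at its top 54 mm diameter, 5 mm thick, with two notches at neck +x and -x. With cap x along neck x the lugs drop through onto the yellow collar: cap origin then 6 mm below this point; 5 mm more push frees the lugs to turn under the flange; the bottom is 14 mm below.
- notch (a point): Centre of one flange notch, 24 mm from the neck's axis along neck +x, level with the top face; the other lies opposite at -x. A lug has 2.5 mm play to each side. At each notch's clockwise end stands a red dog. Turn clockwise seen from above: after about 0.2 rad the lugs meet the dogs and carry the collar along to its stop, about 1.57 rad in all.
- seat (a joint): Downward slide of the yellow spring collar under the flange, m: 0 up (rest), 0.008 pushed right down; about 3 N at the start, 6 N at the bottom. With the cap turned in under the flange it reads about 0.005.
- collar (a joint): Clockwise turn of the yellow collar, rad: 0 at rest, 1.38 at its stop (fully closed). A spring turns it back: 0.06 N m at rest, 0.23 N m at the stop, besides some friction.
- meter: Bystander: yellow multimeter, 125 x 66 x 30 mm, lying flat. Origin: centre of its underside.
- jar: Bystander: pale grey jar with white lid, 52 mm diameter, 60 mm high, standing. Origin: centre of its underside.
- socket: Bystander: steel wrench socket, 32 mm diameter, 42 mm high, standing. Origin: centre of its underside.
Things that resemble listed ones, but are neither listed nor needed, are in the scene too. What is meant by the cap is not orange or yellow, and is the smaller of those in its own colour.

How it is judged:
By the outcome, as a careful person would: the job done as asked, in the order asked, and still so for the second after the job is handed in, while the arm keeps its last pose, push and grip.
It also fails if it takes over 48 s, if anything falls off the work surface, if the arm or the gripper's body presses on something with over 40 N, if the wrist force passes 120 N, or if a joint passes its speed limit or range.

## Working session

There is one attempt and no reset: what is moved stays moved. The work goes in short steps, Python scripts to look and compute and a shell command to move; the robot and the scene stay as the last step left them, time stands still between calls to the robot, and variables do not carry over. Pictures are saved under pics/ and viewed, and the job is handed in when it is done.

```bash
ls; mkdir -p pics; python3 - <<'E'
from plant import ctrl
import cv2
print(ctrl.get_obs())
for n in ["scene","top","wrist"]:
    im=ctrl.snapshot(n); cv2.imwrite(f"pics/{n}0.png",im[:,:,::-1]); print(n,ctrl.camera_model(n))
E
```

```text
pics
{'clock': 0.0, 'joint_pos': array([ 9.21950409e+01,  2.05904348e+01,  6.32524745e-01, -2.01306026e-02,
       -7.01365480e+01, -1.65079510e+01]), 'qvel': array([-0.00103467, -0.09436396,  0.01239863,  0.06786966,  0.02114864,
        0.05467494]), 'tau': array([-3.68823848e-04, -5.82715237e+01,  2.93048286e+01,  6.99703574e+00,
        6.96582603e-03, -1.65651168e-04]), 'tool_pos': array([0.16676551, 0.65355244, 0.22562447]), 'orientation': array([-8.99913013e+01, -9.59421604e-02, -1.04319773e+02]), 'force': array([ 0.5331768 , -0.49302729,  0.09175762]), 'moment': array([-0.04623026, -0.0210927 , -0.03707203]), 'opening': 0.0877174548981737}
scene {'fx': 520.6077336148273, 'fy': 520.6077336148273, 'cx': 287.6321241508957, 'cy': 204.30684626641528, 'origin': array([1.28471335, 0.00466279, 0.92575837]), 'orientation': array([-134.15204665,    0.31080991,   89.50023291])}
top {'fx': 421.01962276126324, 'fy': 421.01962276126324, 'cx': 277.59587582788436, 'cy': 203.71546483659395, 'origin': array([0.30786506, 0.0093117 , 0.91043651]), 'orientation': array([-169.1394279 ,    0.24522478,  -88.90500886])}
wrist {'fx': 325.19226210127806, 'fy': 325.19226210127806, 'cx': 278.84402497645243, 'cy': 211.12709466188693, 'hand_eye': array([[ 9.99999876e-01,  4.33121654e-04, -2.47418670e-04,
        -4.49142193e-04],
       [ 3.56150831e-04, -2.72692409e-01,  9.62101202e-01,
        -1.58966445e-01],
       [ 3.49237670e-04, -9.62101171e-01, -2.72692530e-01,
         7.40214362e-02],
       [ 0.00000000e+00,  0.00000000e+00,  0.00000000e+00,
         1.00000000e+00]])}
```

View pics/scene0.png

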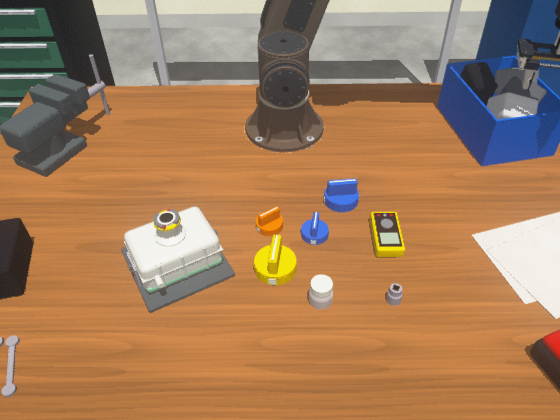

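View pics/top0.png

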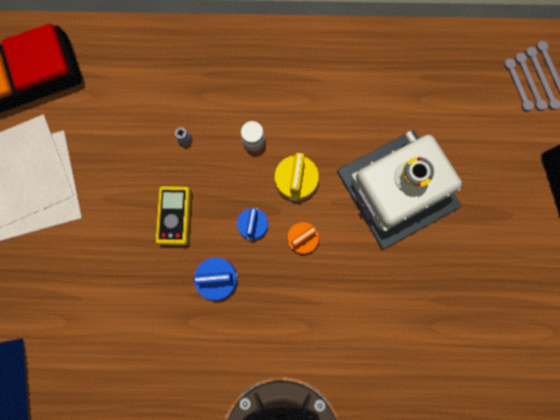

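View pics/wrist0.png

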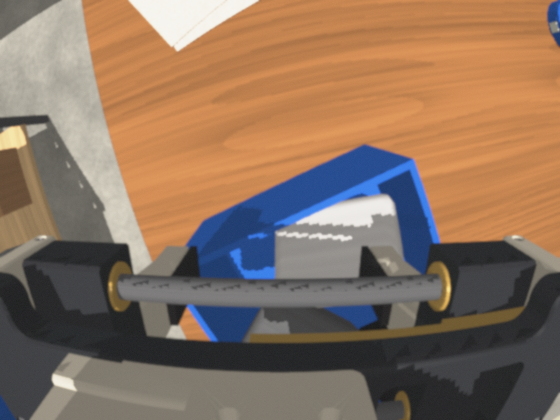

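```bash
cat > h.py <<'E'
from plant import ctrl
import numpy as np, cv2
from scipy.spatial.transform import Rotation as R
def ray(cam,u,v,obs=None):
    m=ctrl.camera_model(cam)
    x=(u-m['cx'])/m['fx']; y=(v-m['cy'])/m['fy']
    if cam=='wrist':
        r=np.hypot(x,y); d=np.array([np.sin(r)*x/r,np.sin(r)*y/r,np.cos(r)]) if r>0 else np.array([0,0,1.])
        H=m['hand_eye']; T=R.from_euler('xyz',obs['orientation'],degrees=True).as_matrix()
        return obs['tool_pos']+T@H[:3,3], T@H[:3,:3]@d
    Q=R.from_euler('xyz',m['orientation'],degrees=True).as_matrix()
    return np.array(m['origin']),Q@np.array([x,y,1])
def atz(cam,u,v,z,obs=None):
    o,d=ray(cam,u,v,obs); return o+d*(z-o[2])/d[2]
def proj(cam,P,obs=None):
    m=ctrl.camera_model(cam); P=np.asarray(P,float)
    if cam=='wrist':
        H=m['hand_eye']; T=R.from_euler('xyz',obs['orientation'],degrees=True).as_matrix()
        p=(P-obs['tool_pos'])@T; p=(p-H[:3,3])@H[:3,:3]
        r=np.hypot(p[0],p[1]); a=np.arctan2(r,p[2])
        return m['cx']+m['fx']*a*p[0]/r, m['cy']+m['fx']*a*p[1]/r
    Q=R.from_euler('xyz',m['orientation'],degrees=True).as_matrix()
    p=(P-m['origin'])@Q
    return m['cx']+m['fx']*p[0]/p[2], m['cy']+m['fy']*p[1]/p[2]
def crop(src,dst,x,y,w,h,s):
    im=cv2.imread(src)[y:y+h,x:x+w]; cv2.imwrite(dst,cv2.resize(im,None,fx=s,fy=s,interpolation=cv2.INTER_CUBIC))
E
python3 - <<'E'
from h import *
crop('pics/top0.png','pics/c1.png',225,195,60,60,10)
crop('pics/top0.png','pics/c2.png',385,140,70,60,10)
crop('pics/scene0.png','pics/c3.png',140,195,60,60,10)
for n in ['top','scene']: print(n,ctrl.find_in(n,'cap'),ctrl.find_in(n,'neck'),ctrl.find_in(n,'collar'))
print(atz('top',252,224,.02),atz('top',420,172,.15))
print(atz('scene',315,232,.02),atz('scene',167,218,.15))
for P in ([-0,0,0],): pass
print(ctrl.get_obs()['clock'])
E
```

```text
top [{'extent': [197.4, 257.8, 40.5, 44.0], 'confidence': 0.92}, {'extent': [286.5, 220.1, 28.9, 34.9], 'confidence': 0.79}, {'extent': [276.4, 154.8, 41.4, 47.0], 'confidence': 0.71}, {'extent': [234.2, 206.0, 33.0, 32.9], 'confidence': 0.57}] [{'extent': [339.0, 130.2, 122.7, 117.8], 'confidence': 0.64}] [{'extent': [404.4, 156.1, 27.2, 30.8], 'confidence': 0.66}, {'extent': [235.9, 208.5, 33.8, 32.1], 'confidence': 0.62}, {'extent': [152.5, 187.8, 38.3, 59.2], 'confidence': 0.5}]
scene [{'extent': [254.5, 205.9, 25.6, 32.5], 'confidence': 0.7}, {'extent': [323.6, 180.1, 36.3, 32.1], 'confidence': 0.65}, {'extent': [300.6, 211.0, 29.9, 35.9], 'confidence': 0.62}, {'extent': [120.8, 207.5, 112.6, 105.0], 'confidence': 0.62}, {'extent': [254.9, 236.1, 43.0, 51.4], 'confidence': 0.56}, {'extent': [156.8, 226.5, 19.8, 7.7], 'confidence': 0.19}] [{'extent': [120.0, 209.4, 114.7, 101.4], 'confidence': 0.8}] [{'extent': [160.0, 224.5, 16.8, 5.9], 'confidence': 0.53}]
[0.43352259 0.07016706 0.02      ] [ 0.51868771 -0.24879874  0.15      ]
[0.44674993 0.07184362 0.02      ] [ 0.52304143 -0.24461186  0.15      ]
0.45
```

View pics/c1.png

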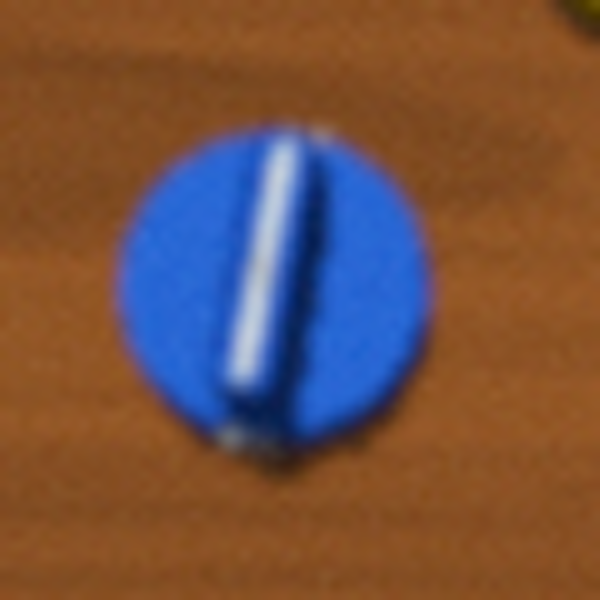

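View pics/c2.png

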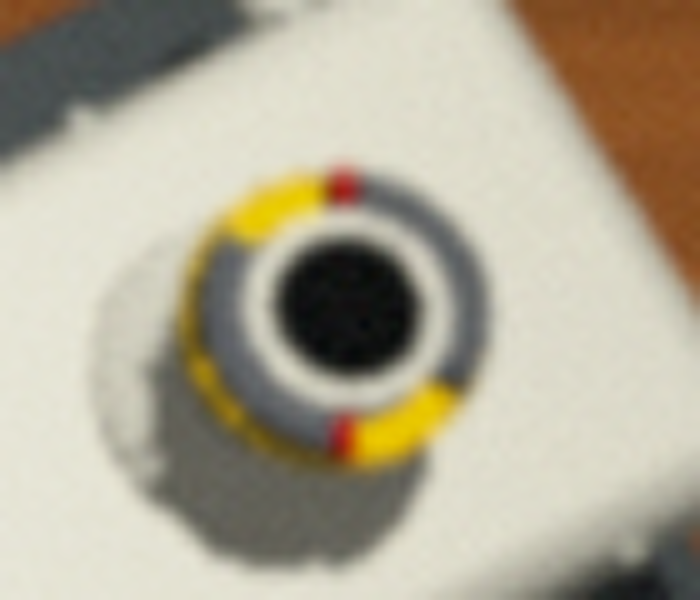

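View pics/c3.png

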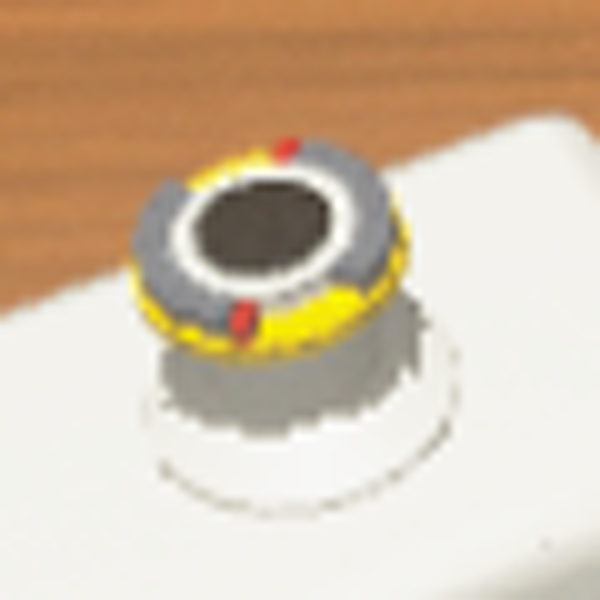

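The cap is the small blue one at top (252,224), its bar at about −10° in the world. The neck is at top (419.5,171) with its notches at about +33°, and the dogs are on the clockwise side. I'll hover over the cap.

```bash
python3 -m crank '[[[-0.1,60,3,50,-0.01],[-0.1,110,7,90,-0.02],[-0.1,155,10,128,-0.03],[-0.1,200,13,165,-0.04],[-0.1,245,16,202,-0.05],[-0.1,290,18,239,-0.06],[-0.1,335,20,276,-0.07],[-0.1,380,22,313,-0.08],[-0.1,425,25,350,-0.08],[-0.1,465,27,382,-0.08],[-0.1,497,27,408,-0.08],[-0.1,497,27,408,-0.08]]]'
python3 - <<'E'
from h import *
ctrl.snapshot('wrist')
o=ctrl.get_obs(); im=ctrl.snapshot('wrist'); cv2.imwrite('pics/w1.png',im[:,:,::-1]); print(o)
E
```

```text
clock: 1.95
tool_pos: [0.4399, 0.0694, 0.1996]
orientation: [-90.0, -0.0, -100.0]
force: [-0.7, 1.0, -0.7]
opening: 0.0481
{'clock': 2.0, 'joint_pos': array([ 3.46278229e+01, -4.60451707e-01, -2.91785956e+01, -9.04998751e-04,
       -6.12794377e+01,  4.54672016e+01]), 'qvel': array([ 2.44077938, -0.31630686, -0.1498031 , -0.1388137 , -0.06261098,
       -0.98081093]), 'tau': array([ -1.12669487, -26.53197169,  27.47657776,   6.55765146,
         0.06349118,   0.26823191]), 'tool_pos': array([0.43957386, 0.07047389, 0.19957654]), 'orientation': array([-8.99988327e+01,  2.26182370e-03, -9.99054103e+01]), 'force': array([ 0.10351592,  0.38258189, -0.37398238]), 'moment': array([-0.0046583 ,  0.00702503, -0.03209759]), 'opening': 0.04836711421596003}
```

View pics/w1.png

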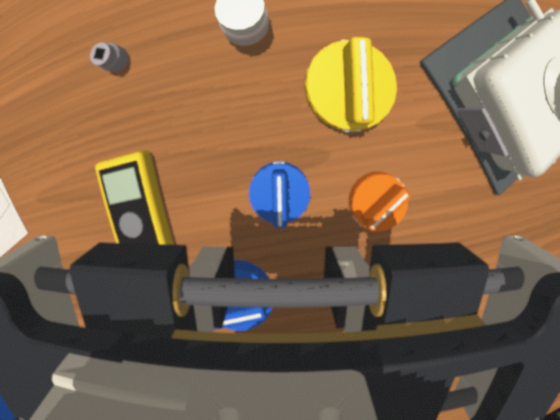

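```bash
python3 - <<'E'
from h import *
crop('pics/w1.png','pics/c4.png',240,150,80,85,7)
E
```

```text
(no output)
```

View pics/c4.png

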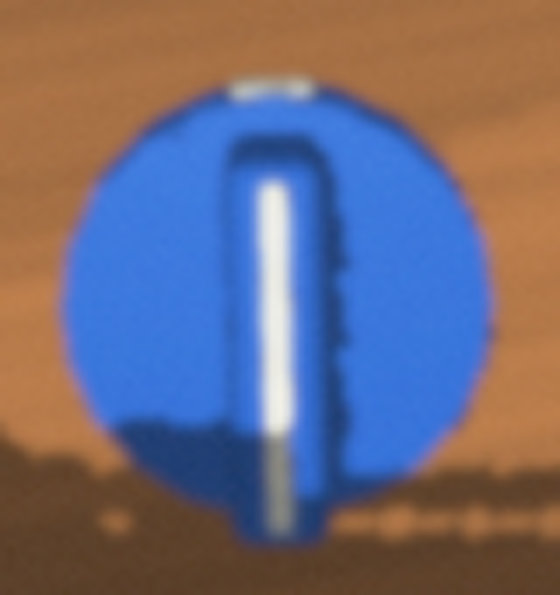

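```bash
python3 - <<'E'
from h import *
o=dict(tool_pos=np.array([.43957,.07047,.19958]),orientation=np.array([-90,0,-99.905]))
f=lambda x,y:(240+(x+.5)/7-.5,150+(y+.5)/7-.5)
a=atz('wrist',*f(272,185),.05,o);b=atz('wrist',*f(280,533),.05,o)
print(a,b,(a+b)/2,np.linalg.norm(a-b),np.degrees(np.arctan2(*(a-b)[[1,0]])))
c=atz('wrist',*f(278,160),.05,o);d=atz('wrist',*f(280,545),.05,o);print('bar',(c+d)/2,np.linalg.norm(c-d))
# roof circle extremes
for z in(.02,):
  l=atz('wrist',*f(62,300),z,o);r=atz('wrist',*f(495,300),z,o);print((l+r)/2,np.linalg.norm(l-r))
g=lambda x,y:(225+(x+.5)/10-.5,195+(y+.5)/10-.5)
a=atz('top',*g(287,140),.05);b=atz('top',*g(245,387),.05);print((a+b)/2,np.linalg.norm(a-b),np.degrees(np.arctan2(*(a-b)[[1,0]])))
t=atz('top',*g(277,282),.02);print(t)
T=R.from_euler('xyz',[-90,0,-99.905],degrees=True).as_matrix();print(T)
E
```

```text
[0.46108162 0.06762508 0.05      ] [0.41141015 0.07513759 0.05      ] [0.43624588 0.07138134 0.05      ] 0.050236365410730684 -8.600460762755107
bar [0.43699798 0.07083228 0.05      ] 0.055514099944190674
[0.43846452 0.07061174 0.02      ] 0.06612841522511506
[0.43585751 0.07005026 0.05      ] 0.052165658367187805 -7.801150513977809
[0.43622467 0.06971543 0.02      ]
[[-1.72015067e-01  1.66533454e-16  9.85094319e-01]
 [-9.85094319e-01 -5.55111512e-17 -1.72015067e-01]
 [ 5.55111512e-17 -1.00000000e+00  1.66533454e-16]]
```

Cap measured at (0.4365, 0.071) with its bar at −8.5°. Top and wrist agree to about 1 mm. Descending and gripping.

```bash
python3 -m crank '[[[-0.1,0,40,-3.5,-0.022],[-0.1,0,85,-3.5,-0.022],[-0.1,0,125,-3.5,-0.022],[-0.1,0,155,-3.5,-0.022],[-0.1,0,170,-3.5,-0.022],[-0.1,0,175,-3.5,-0.022],[-0.1,0,175.5,-3.5,-0.022],[0.4,0,175.5,-3.5,-0.022],[1,0,175.5,-3.5,-0.022],[1,0,175.5,-3.5,-0.022],[1,0,175.5,-3.5,-0.022],[1,0,175.5,-3.5,-0.022]]]'
python3 - <<'E'
from h import *
o=ctrl.get_obs(); im=ctrl.snapshot('wrist'); cv2.imwrite('pics/w2.png',im[:,:,::-1]); print(o['tool_pos'],o['orientation'],o['opening'],o['force'])
E
```

```text
clock: 3.55
tool_pos: [0.436, 0.0721, 0.0243]
orientation: [-90.0, 0.0, -98.5]
force: [-0.2, -0.8, 4.0]
opening: 0.0134
[0.43597718 0.07211615 0.02426722] [-8.99906597e+01  1.80010906e-03 -9.84710769e+01] 0.013414762268222209 [-0.2465044  -0.79853528  4.01318584]
```

View pics/w2.png

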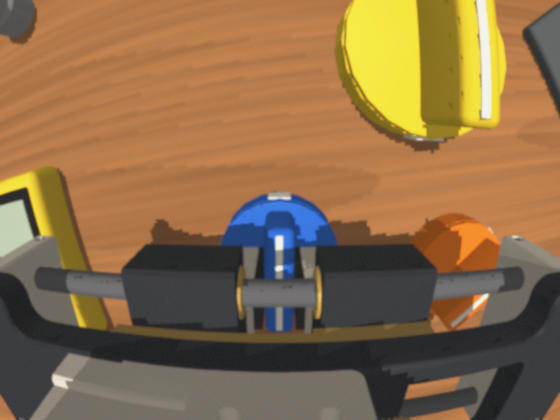

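```bash
python3 -m crank '[[[1,0,-15,0,0],[1,0,-55,0,0],[1,10,-105,2,-0.05],[1,45,-150,10,-0.13],[1,90,-180,20,-0.22],[1,140,-196,30,-0.31],[1,190,-196,40,-0.4],[1,240,-196,50,-0.5],[1,290,-196,60,-0.6],[1,330,-196,67,-0.69],[1,355,-196,71,-0.724],[1,355,-196,71,-0.724]]]'
python3 - <<'E'
from h import *
ctrl.snapshot('wrist')
o=ctrl.get_obs(); im=ctrl.snapshot('wrist'); cv2.imwrite('pics/w3.png',im[:,:,::-1]); print(o['tool_pos'],o['orientation'],o['opening'],o['force'],o['joint_pos'])
E
```

```text
clock: 5.1
tool_pos: [0.4533, -0.2907, 0.2191]
orientation: [-90.1, 0.1, -57.1]
force: [0.0, -0.3, -0.9]
opening: 0.0136
[ 0.45327893 -0.28984421  0.2192522 ] [-9.00450042e+01  7.40639710e-02 -5.71198181e+01] 0.013995467573935085 [ 0.52988746  0.41905309 -1.66787175] [-1.17276112e+01  8.00136626e+00 -1.71697572e+01 -2.33245222e-02
 -6.49129296e+01  1.34617727e+02]
```

View pics/w3.png

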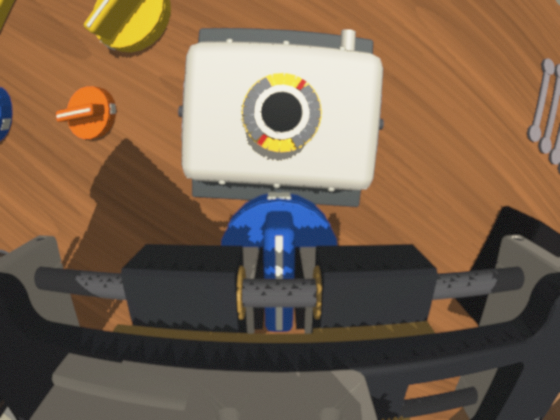

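```bash
python3 - <<'E'
from h import *
crop('pics/w3.png','pics/c5.png',232,62,100,106,7)
crop('pics/w3.png','pics/c6.png',210,185,140,60,5)
E
```

```text
(no output)
```

View pics/c5.png

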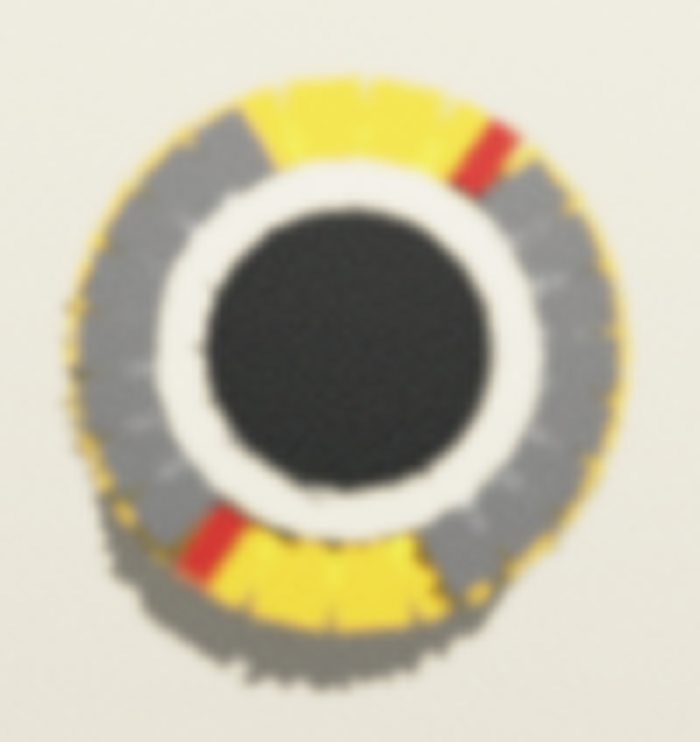

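View pics/c6.png

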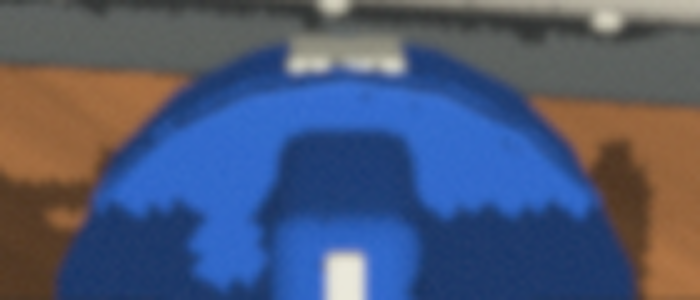

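```bash
python3 - <<'E'
from h import *
o=dict(tool_pos=np.array([0.45327893,-0.28984421,0.2192522]),orientation=np.array([-90.045,.074,-57.12]))
f=lambda x,y:(232+(x+.5)/7-.5,62+(y+.5)/7-.5)
P=lambda x,y,z=.15:atz('wrist',*f(x,y),z,o)
def circ(pts,z):
    A=np.array([P(x,y,z)[:2] for x,y in pts]);s=np.linalg.lstsq(np.c_[2*A,np.ones(len(A))],(A**2).sum(1),rcond=None)[0]
    return s[:2],np.sqrt(s[2]+s[:2]@s[:2])
c1=circ([(350,158),(543,350),(350,540),(156,350),(480,205),(210,210),(487,490),(225,495)],.15)
c2=circ([(238,110),(105,250),(80,350),(105,450),(150,543),(536,160),(597,250),(618,350),(590,460),(465,598)],.15)
print('tube',c1,'flange',c2)
c=(c1[0]+c2[0])/2
for n,x,y,z in [('L out',240,108,.15),('L in',275,170,.15),('dog',490,125,.149),('dog in',455,180,.149),('R out',535,160,.15),('R in',490,200,.15),('bL',465,590,.15),('bL in',420,535,.15),('bdog',205,585,.149),('bdog in',245,520,.149),('bR',150,540,.15)]:
    d=P(x,y,z)[:2]-c; print(n,np.degrees(np.arctan2(d[1],d[0])).round(1),np.hypot(*d).round(4))
g=lambda x,y:(385+(x+.5)/10-.5,140+(y+.5)/10-.5)
print('top cam',atz('top',*g(347,310),.15))
h=lambda x,y:(140+(x+.5)/10-.5,195+(y+.5)/10-.5)
print('scene cam',atz('scene',*h(264,226),.15), atz('scene',*h(264,226),.15))
# cap pixel mark in hand
k=lambda x,y:(210+(x+.5)/5-.5,185+(y+.5)/5-.5)
zc=o['tool_pos'][2]-.0243
for nm,x,y,z in [('roof front edge',347,78,zc+.02),('bar front top',345,215,zc+.05)]:
    p=atz('wrist',*k(x,y),z,o)-o['tool_pos'];T=R.from_euler('xyz',o['orientation'],degrees=True).as_matrix();print(nm,p@T)
E
```

```text
tube (array([ 0.52246924, -0.24725257]), np.float64(0.01932265220568871)) flange (array([ 0.52195894, -0.24751891]), np.float64(0.02672204011652732))
L out 56.6 0.0269
L in 54.9 0.0197
dog 1.9 0.0269
dog in 2.0 0.0203
R out -10.3 0.0267
R in -9.1 0.0206
bL -121.4 0.0266
bL in -126.3 0.0197
bdog -178.7 0.0276
bdog in -178.7 0.0199
bR 166.3 0.0274
top cam [ 0.52145865 -0.24752695  0.15      ]
scene cam [ 0.52052186 -0.24720186  0.15      ] [ 0.52052186 -0.24720186  0.15      ]
roof front edge [8.45876108e-05 4.27330778e-03 3.38527397e-02]
bar front top [-0.00010358 -0.02572273  0.02907554]
```

Neck at (0.5220, −0.2474). Wrist, top and scene agree within about 1.5 mm. The lug slot centre is at about 31°, and the cap sits about 0.7 mm forward in the hand. Moving over the neck.

```bash
python3 -m crank '[[[1,0,0,25,0.01],[1,0.5,0,55,0.03],[1,1,0,75,0.033],[1,1.4,10,80,0.033],[1,1.4,25,80,0.033],[1,1.4,33,80,0.033],[1,1.4,35,80,0.033],[1,1.4,35,80,0.033]]]'
python3 - <<'E'
from h import *
A=[];
for i in range(3):
    o=ctrl.get_obs(); A.append(np.r_[o['tool_pos'],o['orientation'],o['force']]); im=ctrl.snapshot(['scene','wrist','top'][i]); cv2.imwrite(f'pics/d{i}.png',im[:,:,::-1])
print(np.array(A).round(4))
crop('pics/d0.png','pics/d0c.png',130,170,80,80,7)
E
```

```text
clock: 6.2
tool_pos: [0.5215, -0.2474, 0.1852]
orientation: [-90.0, -0.0, -58.9]
force: [-0.8, 0.3, -0.8]
opening: 0.0139
[[ 5.21500e-01 -2.47400e-01  1.85200e-01 -9.00025e+01 -9.00000e-03
  -5.89043e+01 -7.52400e-01  2.60100e-01 -7.92700e-01]
 [ 5.21700e-01 -2.47300e-01  1.85400e-01 -8.99828e+01 -2.32000e-02
  -5.88941e+01  9.03000e-02  2.48800e-01 -1.93120e+00]
 [ 5.21800e-01 -2.47300e-01  1.85500e-01 -8.99722e+01 -3.01000e-02
  -5.88921e+01 -9.99000e-01 -2.26100e-01 -8.89500e-01]]
```

View pics/d0c.png

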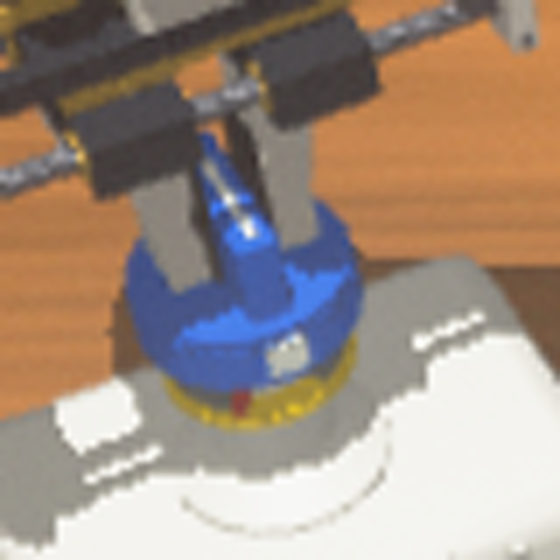

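View pics/d1.png

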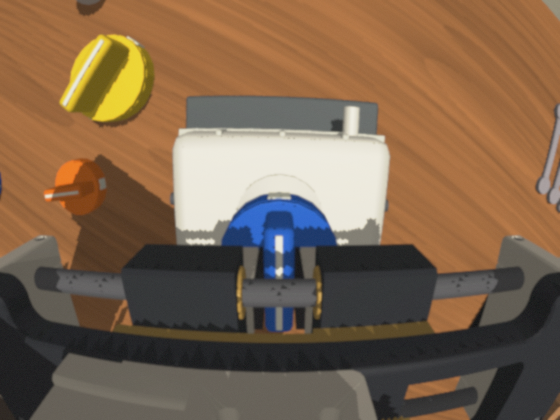

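```bash
python3 -m crank '[[[1,0.3,6,-0.5,0],[1,0.3,10,-0.5,0],[1,0.3,13,-0.5,0],[1,0.3,16,-0.5,0],[1,0.3,18,-0.5,0],[1,0.3,18,-0.5,0]]]'
python3 - <<'E'
from h import *
A=[];
for i in range(2):
    o=ctrl.get_obs(); A.append(np.r_[o['tool_pos'],o['orientation'],o['force'],o['moment']]); im=ctrl.snapshot(['scene','wrist','top'][i]); cv2.imwrite(f'pics/e{i}.png',im[:,:,::-1])
print(np.array(A).round(4))
crop('pics/e0.png','pics/e0c.png',130,170,80,80,7)
E
```

```text
clock: 7.1
tool_pos: [0.5214, -0.2475, 0.1672]
orientation: [-90.0, -0.0, -58.9]
force: [-1.1, 0.3, 1.8]
opening: 0.0142
[[ 5.21400e-01 -2.47500e-01  1.67200e-01 -9.00056e+01 -2.50000e-03
  -5.88685e+01 -1.08660e+00  3.48500e-01  1.77750e+00  2.88700e-01
   3.35500e-01 -5.80000e-03]
 [ 5.21400e-01 -2.47500e-01  1.67300e-01 -8.99983e+01 -6.20000e-03
  -5.88719e+01 -1.49790e+00  1.19230e+00  1.77940e+00  2.46000e-01
   4.42100e-01 -5.74000e-02]]
```

View pics/e0c.png

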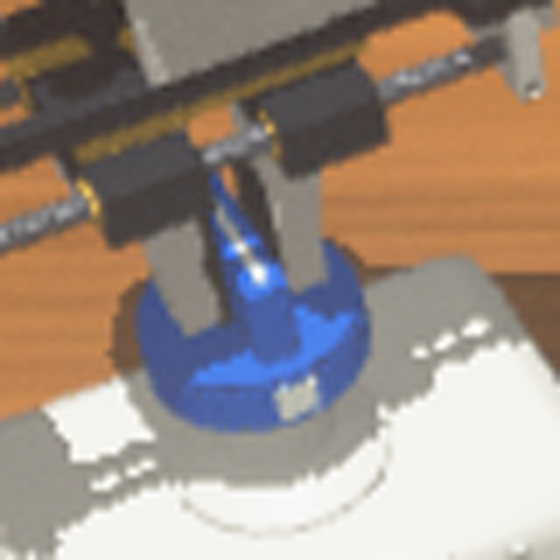

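Lugs are in the notches: cap origin about 143 mm with light contact force, and flange and collar are covered in the picture. Pushing down.

```bash
python3 -m crank '[[[1,0,2,0,0],[1,0,4,0,0],[1,0,6,0,0],[1,0,6.5,0,0],[1,0,6.5,0,0]]]'

```

```text
clock: 7.82
tool_pos: [0.5215, -0.2476, 0.1607]
orientation: [-90.0, -0.0, -58.9]
force: [-1.1, 1.1, 4.4]
opening: 0.0139
```

```bash
python3 -m crank '[[[1,0,0,0,0.1],[1,-0.1,0,0,0.2],[1,-0.2,0,0,0.3],[1,-0.3,0,0.1,0.4],[1,-0.4,0,0.1,0.5],[1,-0.4,0,0.1,0.6],[1,-0.5,0,0.2,0.7],[1,-0.5,0,0.2,0.8]]]'
python3 - <<'E'
from h import *
o=ctrl.get_obs(); print(o['moment'],o['force'],o['tool_pos'],o['orientation'])
im=ctrl.snapshot('scene'); cv2.imwrite('pics/f0.png',im[:,:,::-1]); 
crop('pics/f0.png','pics/f0c.png',130,170,80,80,7)
E
```

```text
clock: 8.82
tool_pos: [0.522, -0.2477, 0.1611]
orientation: [-89.9, -0.1, -104.9]
force: [-0.2, -2.3, 4.4]
opening: 0.0141
[-0.96035777  0.12147181  0.13445494] [-0.24425304 -2.2816544   4.42859204] [ 0.52198583 -0.24769808  0.16112225] [-8.99102962e+01 -5.27452197e-02 -1.04875800e+02]
```

View pics/f0c.png

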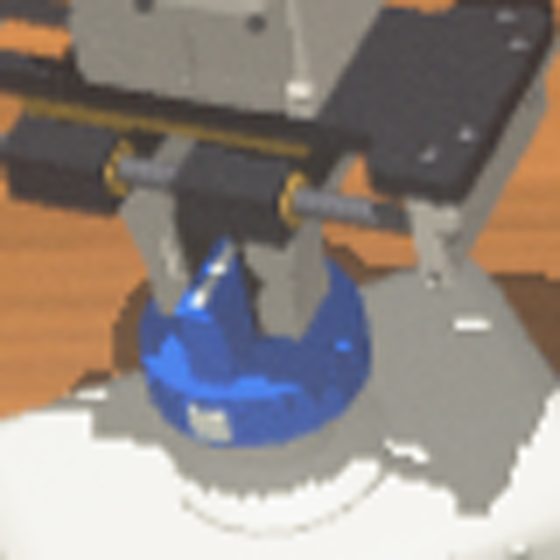

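```bash
python3 -m crank '[[[1,-0.1,0,-0.1,0.1],[1,-0.3,0,-0.2,0.2],[1,-0.4,0,-0.3,0.3],[1,-0.5,0,-0.4,0.4],[1,-0.6,0,-0.5,0.5],[1,-0.7,0,-0.5,0.6],[1,-0.8,0,-0.6,0.68],[1,-0.8,0,-0.6,0.74],[1,-0.8,0,-0.6,0.74]]]'
python3 - <<'E'
from h import *
o=ctrl.get_obs(); print(o['moment'],o['force'],o['tool_pos'],o['orientation'])
E
```

```text
clock: 10.0
tool_pos: [0.5217, -0.2475, 0.1614]
orientation: [-89.8, 0.0, -147.0]
force: [-0.3, -5.7, 3.8]
opening: 0.0137
[-2.3334785   0.01379527  0.24875224] [-0.28875813 -5.69925718  3.76235371] [ 0.52173029 -0.24745575  0.16137319] [-8.98404714e+01  5.23569588e-03 -1.47029690e+02]
```

```bash
python3 -m crank '[[[1,0.4,0,0.7,0.02],[1,0.4,0,0.7,0.04],[1,0.4,0,0.7,0.06],[1,0.4,0,0.7,0.06]]]'
python3 - <<'E'
from h import *
o=ctrl.get_obs(); print(o['moment'],o['force'],o['tool_pos'],o['orientation'],o['joint_pos'])
im=ctrl.snapshot('scene'); cv2.imwrite('pics/g0.png',im[:,:,::-1]); 
crop('pics/g0.png','pics/g0c.png',130,170,80,80,7)
im=ctrl.snapshot('wrist'); cv2.imwrite('pics/g1.png',im[:,:,::-1])
E
```

```text
clock: 10.5
tool_pos: [0.5217, -0.2475, 0.161]
orientation: [-89.9, 0.0, -150.5]
force: [0.8, -5.7, 3.5]
opening: 0.0142
[-2.19859411 -0.37828227  0.20354402] [ 0.81067681 -5.68460916  3.48162863] [ 0.52167014 -0.24747488  0.16103916] [-8.99055676e+01  3.36516905e-02 -1.50549627e+02] [ -5.9379849   14.32790872 -17.25476974   0.06755388 -58.33521765
  35.35290943]
```

View pics/g0c.png

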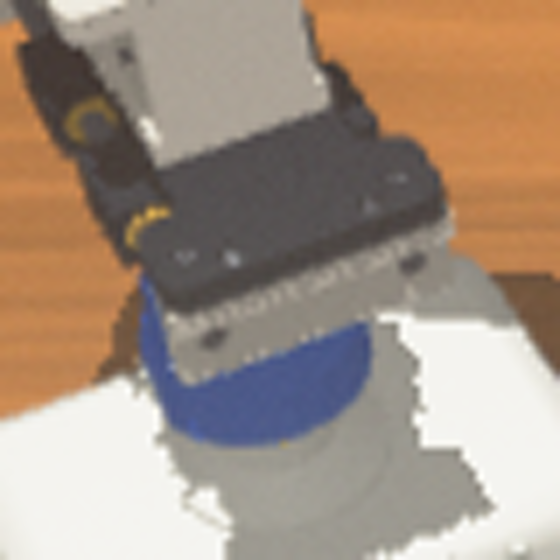

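View pics/g1.png

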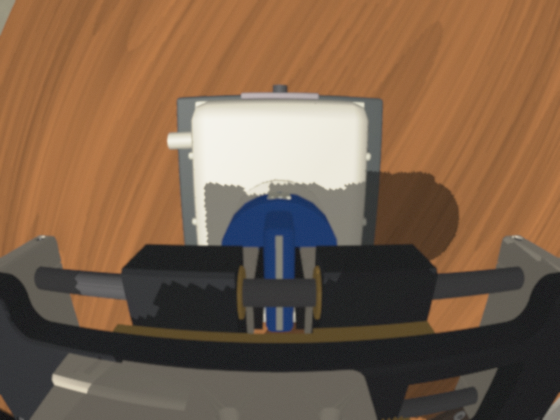

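```bash
python3 -m crank '[[[1,0,0,0,0.03],[1,0,0,0,0.06],[1,0,0,0,0.06]]]'
python3 - <<'E'
from h import *
for i in range(3):
    o=ctrl.get_obs(); print(o['moment'],o['force'],o['tool_pos'],o['orientation'])
    ctrl.snapshot('top')
E
```

```text
clock: 10.98
tool_pos: [0.5217, -0.2475, 0.1611]
orientation: [-89.9, 0.0, -153.9]
force: [0.8, -5.1, 3.5]
opening: 0.0139
[-2.10949106 -0.30444633  0.6750042 ] [ 0.82749368 -5.14078217  3.49540018] [ 0.52167757 -0.24748068  0.16105971] [-8.99006865e+01  2.61925419e-02 -1.53942813e+02]
[-2.06421139 -0.31430648  0.69324652] [ 0.94294173 -5.42926052  4.37735737] [ 0.5216273  -0.24748895  0.16103427] [-8.99031506e+01  2.27845028e-02 -1.53926985e+02]
[-2.05204358 -0.34152232  0.69394856] [ 1.26196651 -5.76518403  3.59542463] [ 0.52162025 -0.24745769  0.16103116] [-8.99052281e+01  2.15227555e-02 -1.53924165e+02]
```

```bash
python3 - <<'E'
from h import *
im=ctrl.snapshot('wrist'); cv2.imwrite('pics/k1.png',im[:,:,::-1])
crop('pics/k1.png','pics/k1c.png',210,180,140,160,4)
im=ctrl.snapshot('scene'); cv2.imwrite('pics/k0.png',im[:,:,::-1])
o=ctrl.get_obs(); print(o['clock'],o['moment'],o['force'],o['tool_pos'],o['orientation'])
E
```

```text
11.225 [-2.13139781 -0.3444152   0.61772397] [ 0.50215901 -6.14043318  3.44285112] [ 0.52165259 -0.24746993  0.1610361 ] [-8.99034184e+01  2.59897563e-02 -1.53924702e+02]
```

View pics/k1c.png

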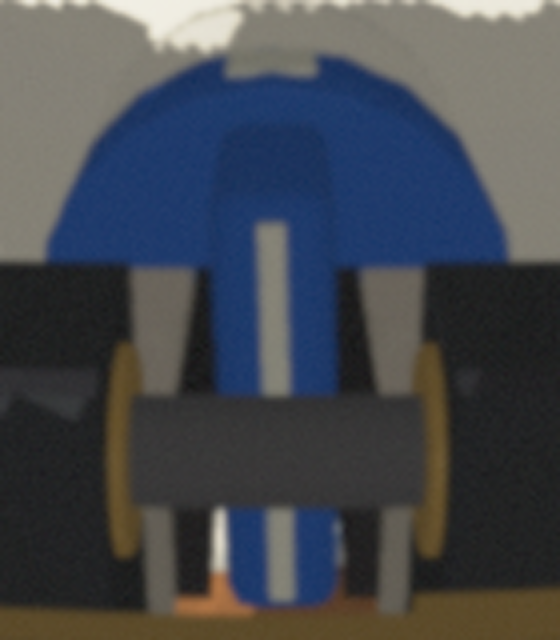

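View pics/k0.png

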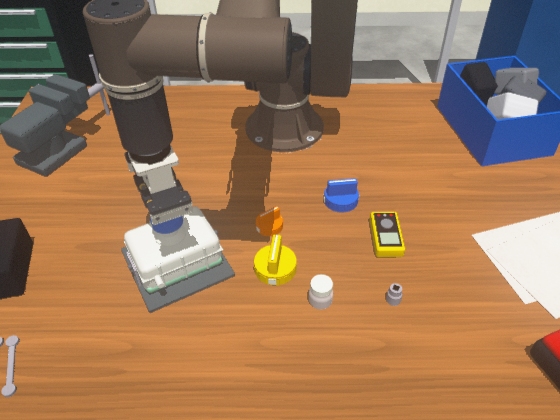

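The bar is still square in the pads, the cap is level on the neck, and the twist moment jumped from 0.20 to about 0.65 N m at the stop. The bystanders have not moved. Handing in while holding.

```bash
python3 - <<'E'
from plant import ctrl
print(ctrl.close_job())
E
```

```text
the job is handed in; nothing more can be done
None
```

The cap is on the tank and twisted clockwise to its stop. I handed the job in at about 11.2 s with the gripper still holding it closed.

I picked the small blue cap up by its bar and set it level on the neck with its lugs in the notches. I then pushed it down about 13 mm below the neck top, close to its 14 mm bottom, and turned it clockwise.

**Checks that passed:**
- **Turn:** the tool turned 95°, slightly over the expected 90°. The twist moment jumped from 0.20 to about 0.65 N m in the last 3.4° of that turn and the reading then held, so I take it that the cap is at its stop. I could not read the collar or seat joints directly.
- **Grip and level:** the opening stayed at 14 mm, the wrist picture showed the bar square in the pads, and the tool tilt was about 0.1°.
- **Bystanders:** the meter, jar and socket looked unmoved in the last scene picture.

**Did not resolve:** a sideways force of about 6 N stayed on the wrist. A 0.8 mm corrective shift changed neither the force nor the measured position. Vertical force was about 3.5 N, and all readings were far below the limits.

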